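# Cover the open watch movements before leaving the bench

### The job

The watchmaker is leaving the bench: put the four loose dust covers over the four watch movements that stand open in their holders, each movement under the cover of its size (largest over largest, and so on down to the smallest), with every cover standing flat on the mat around its movement. Set the covers down without dropping them, do not shift or tip the movements, and leave the blue parts dish, which already has its cover on, where it is.

Things in the scene. Friction and masses are not known exactly. Their poses are not given: they have to be found in the camera images.
- cover_a: The largest of the four loose dust covers: a clear bell, open below, standing rim down on the mat. Round, 108 mm outside diameter, 51 mm inside radius, straight wall 36 mm high, domed top at 56 mm, and in the middle of the top a round knob 24 mm wide to lift it by: a 7 mm radius neck, then the knob's head, whose straight side runs from 64 to 76 mm above the rim; knob top at 78 mm. Origin: centre of the rim (on the mat, z = 0); z up. Weighs about 160 g.
- cover_b: The second largest of the four loose dust covers: a clear bell, open below, standing rim down on the mat. Round, 90 mm outside diameter, 42 mm inside radius, straight wall 33 mm high, domed top at 50 mm, and in the middle of the top a round knob 24 mm wide to lift it by: a 7 mm radius neck, then the knob's head, whose straight side runs from 58 to 70 mm above the rim; knob top at 72 mm. Origin: centre of the rim (on the mat, z = 0); z up. Weighs about 120 g.
- cover_c: The third largest of the four loose dust covers: a clear bell, open below, standing rim down on the mat. Round, 75 mm outside diameter, 34.5 mm inside radius, straight wall 30 mm high, domed top at 45 mm, and in the middle of the top a round knob 22 mm wide to lift it by: a 7 mm radius neck, then the knob's head, whose straight side runs from 53 to 65 mm above the rim; knob top at 67 mm. Origin: centre of the rim (on the mat, z = 0); z up. Weighs about 90 g.
- cover_d: The smallest of the four loose dust covers: a clear bell, open below, standing rim down on the mat. Round, 62 mm outside diameter, 28 mm inside radius, straight wall 27 mm high, domed top at 40 mm, and in the middle of the top a round knob 20 mm wide to lift it by: a 7 mm radius neck, then the knob's head, whose straight side runs from 48 to 60 mm above the rim; knob top at 62 mm. Origin: centre of the rim (on the mat, z = 0); z up. Weighs about 60 g.
- movement_a: The largest of the four watch movements: a round movement 43 mm across with its wheels showing, clamped on a rectangular aluminium holder on four legs, 66 mm (x) by 46 mm (y), 26 mm high in all. It stands loose on the mat. Origin: centre of its underside (z = 0); z up, x along the longer side.
- movement_b: The second largest of the four watch movements: a round movement 34 mm across with its wheels showing, clamped on a rectangular aluminium holder on four legs, 52 mm (x) by 36 mm (y), 24 mm high in all. It stands loose on the mat. Origin: centre of its underside (z = 0); z up, x along the longer side.
- movement_c: The third largest of the four watch movements: a round movement 26 mm across with its wheels showing, clamped on a rectangular aluminium holder on four legs, 40 mm (x) by 27 mm (y), 22 mm high in all. It stands loose on the mat. Origin: centre of its underside (z = 0); z up, x along the longer side. (A bare holder of 38 by 27 mm with no movement in it also stands on the mat; it is not one of the four.)
- movement_d: The smallest of the four watch movements: a round movement 20 mm across with its wheels showing, clamped on a rectangular aluminium holder on four legs, 30 mm (x) by 20 mm (y), 20 mm high in all. It stands loose on the mat. Origin: centre of its underside (z = 0); z up, x along the longer side.
- parts_dish: Round pale blue parts dish, 107 mm diameter, floor 8 mm and rim 13 mm high, with a few small wheels lying in it, standing loose on the mat under its own cover. Not part of the job. Origin: centre of its underside.
- dish_cover: The parts dish's own clear cover, 84 mm diameter, same make as the loose ones, standing on the dish (its rim 8 mm above the mat, knob top at 80 mm). Not part of the job. Origin: centre of its rim.

How it is judged:
At the end, for the whole second after the job is handed in: Each loose cover stands flat on the mat (rim within 4 mm, tilt < 0.06 rad), at rest, over the movement of its own size rank (centres within 11 mm; larger ones 12); movements upright, within 20 mm of their starts; the parts dish and its cover within 15 mm of theirs (horizontal distance between cover_a and movement_a below 0.012 m and height (world z) of each of cover_a, movement_a, cover_b, movement_b, cover_c, movement_c, cover_d, movement_d below 0.004 m and angle between each of cover_a, movement_a, cover_b, movement_b, cover_c, movement_c, cover_d, movement_d's own z axis and vertical below 0.06 rad and distance of each of movement_a, movement_b, movement_c, movement_d from where it was at the start of the episode below 0.02 m and linear speed of each of cover_a, movement_a, cover_b, movement_b, cover_c, movement_c, cover_d, movement_d below 0.02 m/s and horizontal distance between cover_b and movement_b below 0.012 m and horizontal distance between cover_c and movement_c below 0.011 m and horizontal distance between cover_d and movement_d below 0.011 m and distance of each of parts_dish, dish_cover from where it was at the start of the episode below 0.015 m); the robot touches nothing.
It fails at once if a movement is pushed or carried more than 20 mm from where it stood, or knocked over (distance of any of movement_a, movement_b, movement_c, movement_d from where it was at the start of the episode above 0.02 m or angle between any of movement_a, movement_b, movement_c, movement_d's own z axis and vertical above 0.5 rad).
It fails at once if the covered parts dish or its cover is moved more than 15 mm (distance of any of parts_dish, dish_cover from where it was at the start of the episode above 0.015 m).
It fails at once if a dust cover is dropped (falls faster than 0.5 m/s, about 13 mm of free fall, with the fingers off it) ((linear speed of cover_a above 0.5 m/s and contact force between cover_a and the fingers below 0.05 N) or (linear speed of cover_b above 0.5 m/s and contact force between cover_b and the fingers below 0.05 N) or (linear speed of cover_c above 0.5 m/s and contact force between cover_c and the fingers below 0.05 N) or (linear speed of cover_d above 0.5 m/s and contact force between cover_d and the fingers below 0.05 N)).
It also fails if it takes over 106 s, if anything falls off the work surface, if the arm or the gripper's body presses on something with over 40 N, if the wrist force passes 120 N, or if a joint passes its speed limit or range.

### The arm

A 6-joint arm with a two-finger parallel gripper is mounted at the origin on the work surface. World frame = base frame: x ahead of the robot, y to its left, z up, the work surface at z = 0. Lengths are in m, angles in rad, forces in N, time in s.
With the tool pointing down it reaches from about 0.25 to 0.775 m from the base axis. Payload 4 kg.
Tool frame: the origin (TCP) lies at the very end of the fingers, on their centre line; the grasp point (between the pads) lies 19 mm behind it; z points along the fingers, y is the line along which they close (so a half turn about z gives the same grasp; the last joint's range is limited). The gripper opens to 94 mm and grips with 3 to 60 N. Pads are 16 mm wide; open, the fingers measure 119 mm over their backs; the gripper's body (75 mm by 177 mm) begins 78 mm behind the grasp point.
Start: joints at [1.188, 0.087, 1.371, -0, 1.684, -0.103], TCP at [0.152, 0.529, 0.177] pointing down, gripper open.
Joint ranges: [-3.1, 3.1], [-0.76, 2.03], [0.27, 2.55], [-1.08, 4.22], [0.17, 2.65], [-2.57, 2.57]. Speed limits (rad/s): [2.79, 2.79, 3.14, 3.14, 3.14, 3.14].

### API

Orientations are given as [roll, pitch, yaw] about the fixed x, y, z axes, in that order (R = Rz(yaw) Ry(pitch) Rx(roll)).
In Python, from bench import robot gives the robot as it stands. The module is installed in compiled form; this text tells all that it offers.
- The arm moves only by the tool move_arm, never from a script. Its argument "deltas" is one flat list of numbers, 7 for each row, row after row: the turn, a rotation vector about the tool's x, y, z in rad, then the shift along the tool's x, y, z in cm, then the closure, from -1 (fully open) to 1 (shut). A call has 1 to 8 rows; each row is the pose to reach, as a shift and turn from the pose commanded when the call began, along the tool's axes at that moment; what a row does not reach only later rows make up. A row lasts 1/10 s, in which the tool goes at most 50 mm and 8.59 degrees, less where a joint would pass 70% of its speed; a pose out of reach is approached as far as the arm can. A call with a gripper value outside its range is refused whole. The fingers move at their own pace and stop on an object; the grip force is fixed at half the most. Time passes only in rows, so rows that repeat a pose let the fingers close. It gives the time, the measured TCP pose, the force, the opening and the grip force at its end, in the units of the state.
- robot.get_obs(): the state, without advancing time (a new reading comes with each control period).
- robot.snapshot(name): name is "side" or "top"; returns a dict with "image" (384x512x3 uint8, red, green, blue), "depth" (384x512 float32, m along the optical axis (not along the pixel's ray), 0 where there is no reading), "fov_y" (degrees; the focal length in pixels is half the picture's height over the tangent of half this angle, whatever the lens; pixels are square), "cx", "cy" (the principal point, pixels), "D" ([k1, k2, p1, p2, k3] as OpenCV has them; the pictures are not rectified), "origin" and "orientation" of the camera in the world. Camera axes: x right, y up, looking along -z (the intrinsics and any distortion apply to the point x, -y, -z); pixel columns grow to the right and rows downward; lengths in m; the calibration is good to about 2 mm. A picture is of the moment at which its call begins.
- robot.close_job(): hands the job in; it is judged then, once.
The state is a dict: "time": time; "joint_positions": joint angles; "qvel": joint speeds; "joint_torque": joint torques, N m; "tool_pos": TCP position; "ee_rot": TCP orientation; "wrist_force": force on the tool from outside, world axes, zero at the start; "wrist_torque": the same for the moment, N m; "width": finger opening in m; "finger_force": force on a finger pad.
Only numpy, scipy, OpenCV 4.12 (cv2) and the standard library are available. Lean on these libraries where they do the work, as an engineer would, in place of code of your own. Each camera call takes 0.05 s, during which the arm holds its last target. There are 200 camera calls.

## Working session

There is one attempt and no reset: what is moved stays moved. The work goes in short steps, Python scripts to look and compute and a tool call to move; the robot and the scene stay as the last step left them, time stands still between calls to the robot, and variables do not carry over. Pictures are saved under pics/ and viewed, at most 16 in all, crops included, and the job is handed in when it is done.

Besides the shell and the picture viewer there is one more tool, called after "Request:" as name(argument=value, ...) on one line, values as JSON. move_arm: Moves the arm, as the interface text tells. Its arguments: {"type":"object","properties":{"deltas":{"type":"array","items":{"type":"number"}}},"required":["deltas"]}

```bash
mkdir -p pics
cat > h.py <<'E'
import numpy as np, cv2, pickle
from bench import robot
def snap(name,fn):
    s=robot.snapshot(name); pickle.dump(s,open(fn+'.pkl','wb')); cv2.imwrite('pics/'+fn+'.png',s['image'][:,:,::-1]); return s
def K(s):
    f=192/np.tan(np.radians(s['fov_y'])/2); return np.array([[f,0,s['cx']],[0,f,s['cy']],[0,0,1.]])
def rot(s):
    o=np.array(s['orientation'],float)
    if o.shape==(3,3): return o
    from scipy.spatial.transform import Rotation as R
    return R.from_euler('xyz',o).as_matrix() if o.size==3 else R.from_quat(o).as_matrix()
def pix2w(s,u,v,z):
    p=cv2.undistortPoints(np.array([[[u,v]]],float),K(s),np.array(s['D'],float))[0,0]
    d=rot(s)@np.array([p[0],-p[1],-1]); o=np.array(s['origin']); return o+d*(z-o[2])/d[2]
def w2pix(s,P):
    c=(np.atleast_2d(P)-s['origin'])@rot(s); c=c*[1,-1,-1]
    return cv2.projectPoints(c.reshape(-1,1,3),np.zeros(3),np.zeros(3),K(s),np.array(s['D'],float))[0][:,0]
E
python3 - <<'E'
from h import *
for n in('top','side'):
    s=snap(n,n+'0'); print({k:v for k,v in s.items() if k not in('image','depth')})
    cv2.imwrite(f'pics/{n}0b.png',cv2.resize(s['image'][:,:,::-1],(800,600),interpolation=cv2.INTER_CUBIC))
print(robot.get_obs())
E
```

```text
{'fov_y': 47.591367162203944, 'cx': 255.27642146612638, 'cy': 185.59544046698957, 'D': array([-0.13260436,  0.        ,  0.        ,  0.        ,  0.        ]), 'origin': array([0.28926688, 0.00484772, 1.18443651]), 'orientation': array([ 0.17682105,  0.00340694, -1.54256892])}
{'fov_y': 53.7045130026317, 'cx': 258.0935066963809, 'cy': 186.84679540721066, 'D': array([-0.03670999,  0.        ,  0.        ,  0.        ,  0.        ]), 'origin': array([0.36632314, 0.65121939, 0.77098873]), 'orientation': array([ 0.74360177, -0.00515886, -2.91715885])}
{'time': 0.1, 'joint_positions': array([ 1.18789291e+00,  8.78856138e-02,  1.37208574e+00, -9.21633026e-06,
        1.68362050e+00, -1.03090373e-01]), 'qvel': array([ 0.00229727, -0.00173705, -0.00182333,  0.00055715, -0.00104618,
       -0.00174652]), 'joint_torque': array([ 2.65157338e-03, -3.41254807e+01, -3.03300297e+01,  7.20184436e-02,
        3.04261968e-02, -8.38076403e-05]), 'tool_pos': array([0.1516909 , 0.52809023, 0.17542764]), 'ee_rot': array([-3.13960312e+00, -1.96622251e-04,  2.86177838e+00]), 'wrist_force': array([-0.21653396,  0.91453731, -0.95078308]), 'wrist_torque': array([-0.05542024,  0.06982863, -0.00431807]), 'finger_force': 0.0, 'width': 0.09370097949752033}
```

View pics/top0b.png

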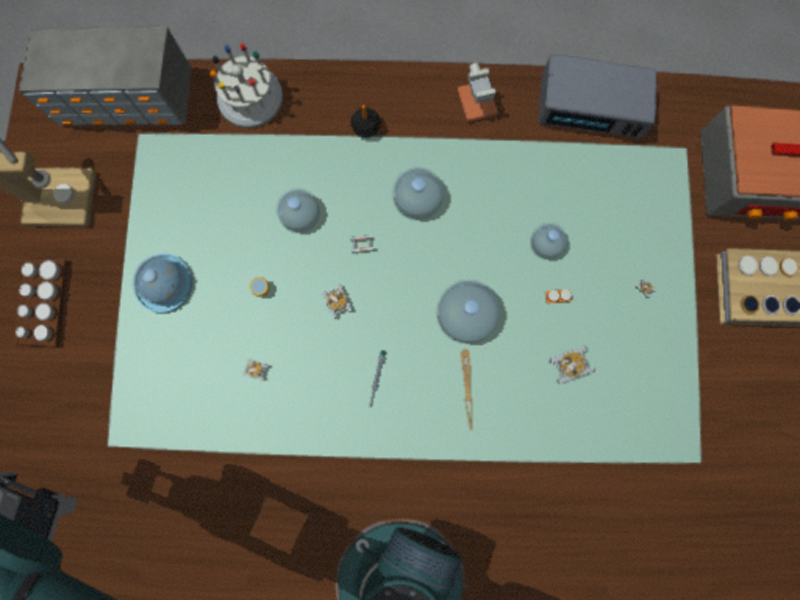

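View pics/side0b.png

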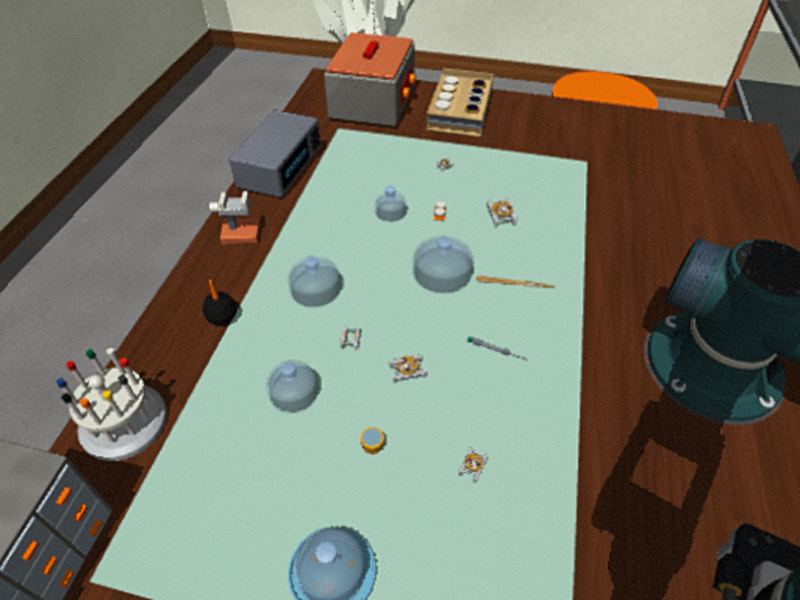

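```bash
cat > m.py <<'E'
from h import *
T=pickle.load(open('top0.pkl','rb'));S=pickle.load(open('side0.pkl','rb'))
obj=dict(ka=(471,306,.078),kb=(419,184,.072),kc=(296,203,.067),kd=(549,232,.062),ma=(572,365,.026),mb=(338,301,.024),mc=(257,369,.022),md=(646,288,.020))
import sys
rows=[]
for s,nm in((T,'top'),(S,'side')):
    t=[]
    for k,(u,v,z) in obj.items():
        P=pix2w(T,u/1.5625-.18,v/1.5625-.18,z); 
        c=np.round(w2pix(s,P)[0]).astype(int)
        if nm=='top': print(k,P.round(3))
        r=20
        cr=cv2.resize(s['image'][c[1]-r:c[1]+r,c[0]-r:c[0]+r,::-1],(200,200),interpolation=cv2.INTER_CUBIC)
        print(nm,k,'corner',c-r)
        for g in range(0,200,50): cr[g,::4]=(0,0,255); cr[::4,g]=(0,0,255)
        t.append(cr)
    cv2.imwrite(f'pics/{nm}_c.png',np.vstack([np.hstack(t[:4]),np.hstack(t[4:])]))
E
python3 m.py
```

```text
ka [ 0.464 -0.105  0.078]
top ka corner [281 176]
kb [ 0.674 -0.015  0.072]
top kb corner [248  98]
kc [0.636 0.196 0.067]
top kc corner [169 110]
kd [ 0.598 -0.24   0.062]
top kd corner [331 128]
ma [ 0.374 -0.285  0.026]
top ma corner [346 213]
mb [0.475 0.12  0.024]
top mb corner [196 172]
mc [0.353 0.254 0.022]
top mc corner [144 216]
md [ 0.513 -0.422  0.02 ]
top md corner [393 164]
side ka corner [264 134]
side kb corner [179 146]
side kc corner [165 213]
side kd corner [228 102]
side ma corner [302 112]
side mb corner [242 211]
side mc corner [283 272]
side md corner [265  83]
```

View pics/top_c.png

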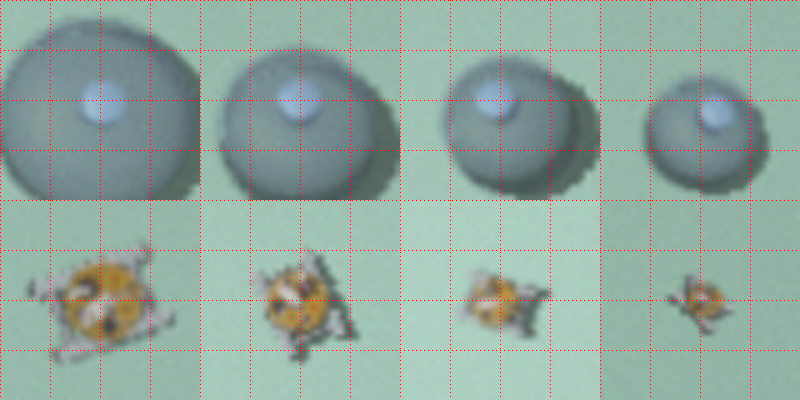

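View pics/side_c.png

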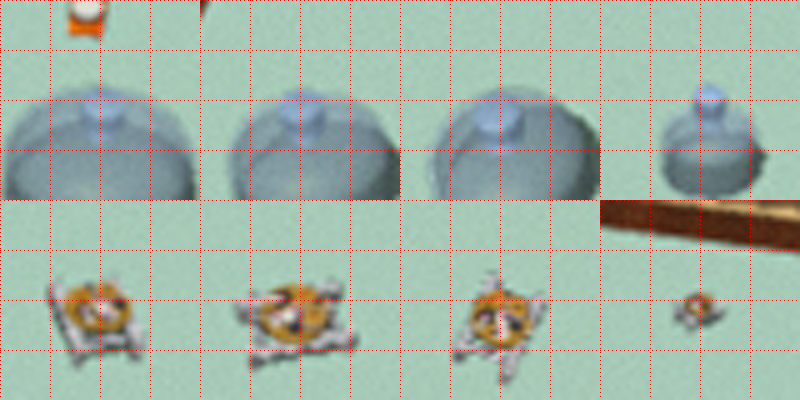

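```bash
cat > t.py <<'E'
from h import *
from scipy.optimize import least_squares
T=pickle.load(open('top0.pkl','rb'));S=pickle.load(open('side0.pkl','rb'))
d=dict(ka=((281,176),(102,102),(264,134),(103,98),.077),kb=((248,98),(98,99),(179,146),(102,101),.071),kc=((169,110),(94,99),(165,213),(96,106),.066),kd=((331,128),(116,110),(228,102),(110,94),.061),
ma=((346,213),(102,99),(302,112),(98,107),.025),mb=((196,172),(97,98),(242,211),(96,114),.023),mc=((144,216),(94,100),(283,272),(100,117),.021),md=((393,164),(106,99),(265,83),(98,105),.019))
for k,(c,p,c2,p2,z) in d.items():
    a=np.array(c)+np.array(p)/5-.4; b=np.array(c2)+np.array(p2)/5-.4
    f=lambda P:np.r_[w2pix(T,P)[0]-a,w2pix(S,P)[0]-b]
    r=least_squares(f,pix2w(T,*a,z))
    print(k,'top',pix2w(T,*a,z)[:2].round(4),'side',pix2w(S,*b,z)[:2].round(4),'tri',r.x.round(4))
E
python3 t.py
```

```text
ka top [ 0.463  -0.1043] side [ 0.4636 -0.1087] tri [ 0.4626 -0.1039  0.0813]
kb top [ 0.6746 -0.0125] side [ 0.675  -0.0154] tri [ 0.6735 -0.0124  0.0742]
kc top [0.6373 0.201 ] side [0.639  0.1977] tri [0.6368 0.2004 0.0701]
kd top [ 0.5951 -0.2468] side [ 0.5942 -0.2475] tri [ 0.5944 -0.2466  0.0619]
ma top [ 0.3771 -0.2855] side [ 0.3759 -0.2827] tri [ 0.3767 -0.286   0.0225]
mb top [0.4782 0.1232] side [0.4754 0.1267] tri [0.4773 0.1237 0.0188]
mc top [0.3539 0.2599] side [0.3536 0.2623] tri [0.3538 0.2606 0.0178]
md top [ 0.5156 -0.4238] side [ 0.5156 -0.4173] tri [ 0.5168 -0.4261  0.0128]
```

Request:
move_arm(deltas=[0, 0, 0.15, 0, 0, -1, -1, 0, 0, 0.3, 0, 0, -2, -1, 0, 0, 0.45, 0, 0, -3, -1, 0, 0, 0.6, 0, 0, -3, -1, 0, 0, 0.75, 0, 0, -3, -1, 0, 0, 0.9, 0, 0, -3, -1, 0, 0, 1.05, 0, 0, -3, -1, 0, 0, 1.15, 0, 0, -3, -1])

```text
time: 0.9
tool_pos: [0.1518, 0.5283, 0.2058]
ee_rot: [-3.141, 0.001, 1.707]
wrist_force: [0.3, -0.2, -0.5]
width: 0.0939
finger_force: 0.0
```

Request:
move_arm(deltas=[0, 0, 0.136, -2, 2, 0, -1, 0, 0, 0.136, -5, 5.5, 0, -1, 0, 0, 0.136, -8.3, 9.2, 0, -1, 0, 0, 0.136, -11.6, 12.9, 0, -1, 0, 0, 0.136, -14.9, 16.6, 0, -1, 0, 0, 0.136, -18.2, 20.3, 0, -1, 0, 0, 0.136, -21.5, 24, 0, -1, 0, 0, 0.136, -24.8, 27.7, 0, -1])

```text
time: 1.7
tool_pos: [0.4622, 0.3205, 0.206]
ee_rot: [-3.141, 0.0, 1.576]
wrist_force: [0.2, -0.6, -0.4]
width: 0.0941
finger_force: 0.0
```

Request:
move_arm(deltas=[0, 0, 0, -3, 3.3, 0, -1, 0, 0, 0, -6.3, 7, 2, -1, 0, 0, 0, -9.6, 10.7, 4, -1, 0, 0, 0, -12, 13, 6, -1, 0, 0, 0, -12, 13, 7, -1, 0, 0, 0, -12, 13, 7, -1])

```text
time: 2.3
tool_pos: [0.5901, 0.2017, 0.1329]
ee_rot: [-3.135, 0.001, 1.574]
wrist_force: [1.1, 0.2, -1.4]
width: 0.0938
finger_force: 0.0
```

Request:
move_arm(deltas=[0, 0, 0, -0.1, 2.5, 0, -1, 0, 0, 0, -0.1, 4.6, 0, -1, 0, 0, 0, -0.1, 4.6, 2, -1, 0, 0, 0, -0.1, 4.6, 5, -1, 0, 0, 0, -0.1, 4.6, 7, -1, 0, 0, 0, -0.1, 4.6, 7, -1, 0, 0, 0, -0.1, 4.6, 7, -1])

```text
time: 3.0
tool_pos: [0.6373, 0.2033, 0.0678]
ee_rot: [3.141, -0.001, 1.578]
wrist_force: [-0.3, 0.1, 1.1]
width: 0.094
finger_force: 0.0
```

Run:
```python
from h import *
t=[]
for n,P in(('top',(.637,.2,.06)),('side',(.637,.2,.06))):
    s=snap(n,n+'1'); c=np.round(w2pix(s,P)[0]).astype(int); r=40
    t.append(cv2.resize(s['image'][c[1]-r:c[1]+r,c[0]-r:c[0]+r,::-1],(400,400),interpolation=cv2.INTER_CUBIC))
cv2.imwrite('pics/g1.png',np.hstack(t))
```

```text
(no output)
```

View pics/g1.png

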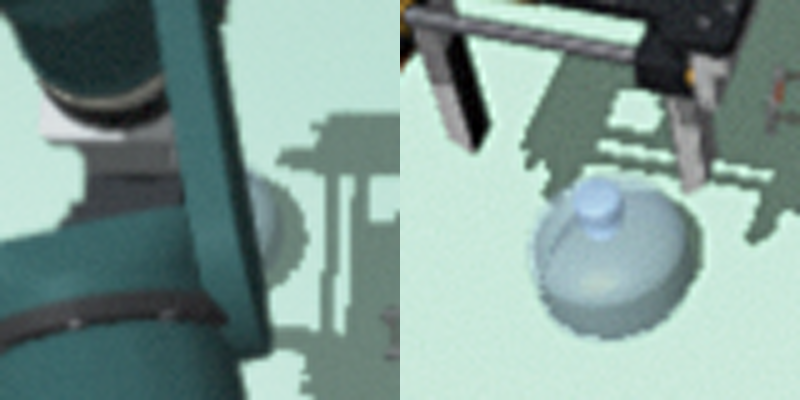

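Run:
```python
from h import *
s=pickle.load(open('side1.pkl','rb')); o=robot.get_obs();p=o['tool_pos'];print(p,o['ee_rot'])
c=np.round(w2pix(s,(.637,.2,.06))[0])
for q in((.047,0,0),(-.047,0,0),(0,0,0),(0,-.035,.01),(.06,0,0)):print(q,(w2pix(s,p+q)[0]-c+40)*5)
print((w2pix(s,(.637,.2,.067))[0]-c+40)*5)
```

```text
[0.63862379 0.20302941 0.06934788] [ 3.13740880e+00 -1.15307825e-03  1.57686504e+00]
(0.047, 0, 0) [ 92.1267423  174.91192991]
(-0.047, 0, 0) [288.92423345 214.00461085]
(0, 0, 0) [189.62379015 194.31197551]
(0, -0.035, 0.01) [213.36343643 120.61230598]
(0.06, 0, 0) [ 65.47936982 169.59831982]
[196.09775228 192.66015397]
```

Run:
```python
from h import *
s=snap('side','side2'); p=robot.get_obs()['tool_pos']; print(p)
c=np.round(w2pix(s,(.637,.2,.06))[0]).astype(int)
def dep(u,v):
    q=cv2.undistortPoints(np.array([[[u,v]]],float),K(s),np.array(s['D'],float))[0,0]
    z=s['depth'][v,u]; return np.array(s['origin'])+rot(s)@np.array([q[0]*z,-q[1]*z,-z])
for cu,cv in((475,130),(475,140),(475,150),(690,150),(690,170),(690,185),(600,190),(600,240),(605,170),(600,350)):
    u,v=c-40+np.array([(cu-400)//5,cv//5]); print((cu,cv),dep(u,v).round(4),s['image'][v,u])
```

```text
[0.63875451 0.20285541 0.0693544 ]
(475, 130) [0.6843 0.2073 0.1087] [0 0 0]
(475, 140) [0.6855 0.2079 0.1019] [47 59 54]
(475, 150) [0.731  0.1471 0.0013] [185 226 203]
(690, 150) [0.5813 0.2123 0.1322] [163 165 165]
(690, 170) [0.5831 0.2119 0.117 ] [159 158 160]
(690, 185) [0.5851 0.2102 0.1032] [160 163 161]
(600, 190) [0.6346 0.2001 0.07  ] [167 199 225]
(600, 240) [0.6336 0.212  0.0476] [157 187 199]
(605, 170) [0.6497 0.1661 0.0351] [183 221 206]
(600, 350) [0.6293 0.2418 0.0018] [198 232 216]
```

Run:
```python
from h import *
s=snap('side','side3'); c=np.round(w2pix(s,(.637,.2,.09))[0]).astype(int);r=32
a=cv2.resize(s['image'][c[1]-r:c[1]+r,c[0]-r:c[0]+r,::-1],(600,600),interpolation=cv2.INTER_NEAREST)
cv2.imwrite('pics/g2.png',a); print(c-r,robot.get_obs()['tool_pos'])
```

```text
[151 196] [0.63870225 0.20258633 0.06906866]
```

View pics/g2.png

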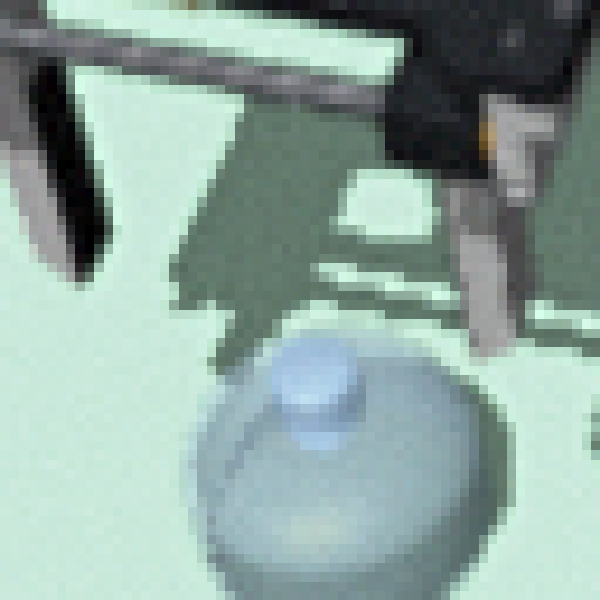

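Request:
move_arm(deltas=[0, 0, 0, -0.2, 0, 0, 0.35, 0, 0, 0, -0.2, 0, 0, 0.35, 0, 0, 0, -0.2, 0, 0, 0.35, 0, 0, 0, -0.2, 0, 0, 0.35, 0, 0, 0, -0.2, 0, 0, 0.35, 0, 0, 0, -0.2, 0, 0, 0.35])

```text
time: 3.8
tool_pos: [0.6376, 0.1999, 0.0664]
ee_rot: [-3.141, -0.0, 1.576]
wrist_force: [-0.1, -0.5, 0.3]
width: 0.0496
finger_force: 0.0
```

Run:
```python
from h import *
s=snap('side','side4'); c=np.round(w2pix(s,(.637,.2,.09))[0]).astype(int);r=32
a=cv2.resize(s['image'][c[1]-r:c[1]+r,c[0]-r:c[0]+r,::-1],(600,600),interpolation=cv2.INTER_NEAREST)
cv2.imwrite('pics/g3.png',a); print(c-r,robot.get_obs()['tool_pos'])
```

```text
[151 196] [0.6375602  0.19988059 0.06639076]
```

View pics/g3.png

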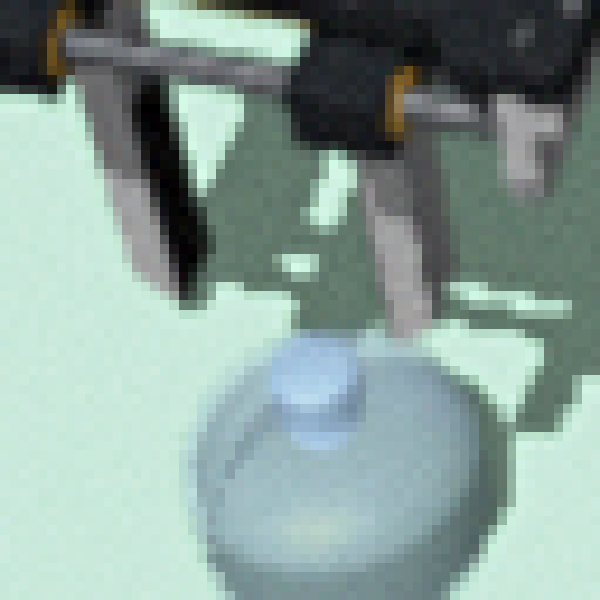

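Run:
```python
from h import *
s=pickle.load(open('side4.pkl','rb'))
def dep(u,v):
    q=cv2.undistortPoints(np.array([[[u,v]]],float),K(s),np.array(s['D'],float))[0,0]
    z=s['depth'][v,u]; return np.array(s['origin'])+rot(s)@np.array([q[0]*z,-q[1]*z,-z])
for u,v0 in((194,224),(170,222),(184,233)):
    for v in range(v0,v0+11): print((u,v),dep(u,v).round(3),s['image'][v,u])
```

```text
(194, 224) [0.603 0.209 0.128] [161 163 162]
(194, 225) [0.604 0.207 0.122] [162 162 163]
(194, 226) [0.604 0.209 0.121] [164 167 166]
(194, 227) [0.605 0.208 0.116] [159 160 162]
(194, 228) [0.605 0.208 0.113] [161 161 162]
(194, 229) [0.605 0.21  0.111] [163 162 161]
(194, 230) [0.606 0.208 0.104] [161 159 159]
(194, 231) [0.607 0.208 0.1  ] [163 164 165]
(194, 232) [0.629 0.168 0.037] [163 184 180]
(194, 233) [0.626 0.174 0.041] [168 197 199]
(194, 234) [0.625 0.177 0.042] [146 172 181]
(170, 222) [0.661 0.205 0.113] [6 0 2]
(170, 223) [0.661 0.206 0.11 ] [5 4 7]
(170, 224) [0.661 0.207 0.108] [8 7 8]
(170, 225) [0.662 0.206 0.104] [17 11 15]
(170, 226) [0.662 0.207 0.101] [31 30 31]
(170, 227) [0.663 0.208 0.097] [50 55 54]
(170, 228) [0.703 0.148 0.003] [101 126 112]
(170, 229) [0.703 0.15  0.002] [184 224 202]
(170, 230) [0.701 0.154 0.003] [204 238 223]
(170, 231) [0.7   0.157 0.002] [204 235 223]
(170, 232) [0.698 0.16  0.004] [202 233 221]
(184, 233) [0.639 0.196 0.067] [166 194 223]
(184, 234) [0.637 0.2   0.069] [163 194 223]
(184, 235) [0.636 0.203 0.07 ] [168 200 228]
(184, 236) [0.636 0.204 0.068] [171 205 230]
(184, 237) [0.635 0.207 0.067] [175 211 233]
(184, 238) [0.635 0.208 0.065] [188 218 237]
(184, 239) [0.634 0.21  0.064] [166 194 218]
(184, 240) [0.635 0.21  0.061] [144 175 203]
(184, 241) [0.636 0.21  0.056] [149 178 206]
(184, 242) [0.637 0.209 0.05 ] [160 196 224]
(184, 243) [0.638 0.208 0.045] [172 203 229]
```

Request:
move_arm(deltas=[0, 0, 0, 0, 0, 0.5, 0.35, 0, 0, 0, 0, 0, 1, 0.35, 0, 0, 0, 0, 0, 1.5, 0.35, 0, 0, 0, 0, 0, 1.8, 0.35, 0, 0, 0, 0, 0, 1.8, 0.35])

```text
time: 4.35
tool_pos: [0.637, 0.1998, 0.0473]
ee_rot: [-3.14, 0.0, 1.576]
wrist_force: [-0.7, 0.2, 0.3]
width: 0.0304
finger_force: 0.0
```

Request:
move_arm(deltas=[0, 0, 0, 0, 0, 0, 0.6, 0, 0, 0, 0, 0, 0, 0.6, 0, 0, 0, 0, 0, 0, 0.6, 0, 0, 0, 0, 0, 0, 0.9, 0, 0, 0, 0, 0, 0, 0.9, 0, 0, 0, 0, 0, 0, 0.9])

```text
time: 4.95
tool_pos: [0.6377, 0.1999, 0.0486]
ee_rot: [3.141, -0.0, 1.576]
wrist_force: [0.1, -0.4, -0.0]
width: 0.0049
finger_force: 0.0
```

Request:
move_arm(deltas=[0, 0, 0, 0, 0, 0, -0.2, 0, 0, 0, 0, 0, 0, -0.2, 0, 0, 0, 0, 0, 0, -0.2, 0, 0, 0, 0, 0, 0, -0.2, 0, 0, 0, 0, 0, 0, -0.2, 0, 0, 0, 0, 0, 0.7, -0.2, 0, 0, 0, 0, 0, 1.4, -0.2, 0, 0, 0, 0, 0, 1.4, -0.2])

```text
time: 5.75
tool_pos: [0.6363, 0.1996, 0.0323]
ee_rot: [-3.138, 0.001, 1.576]
wrist_force: [-0.2, -0.8, 0.1]
width: 0.0559
finger_force: 0.0
```

Run:
```python
from h import *
s=snap('side','side5'); p=robot.get_obs()['tool_pos']; print(p)
# all depth points -> world
v,u=np.mgrid[0:384,0:512]; q=cv2.undistortPoints(np.stack([u,v],-1).reshape(-1,1,2).astype(float),K(s),np.array(s['D'],float))[:,0]
z=s['depth'].ravel(); W=np.array(s['origin'])+np.c_[q[:,0]*z,-q[:,1]*z,-z]@rot(s).T
for sg in(-1,1):
    m=(np.abs(W[:,0]-p[0]-sg*.036)<.02)&(np.abs(W[:,1]-p[1])<.02)&(W[:,2]>p[2]+.005)&(W[:,2]<.2)&(s['image'].reshape(-1,3).max(1)<175)
    w=W[m]; w=w[np.argsort(w[:,2])][:14]; print(w.round(3).tolist())
```

```text
[0.63669425 0.19968254 0.03297456]
[[0.606, 0.205, 0.038], [0.606, 0.197, 0.039], [0.606, 0.191, 0.039], [0.604, 0.202, 0.039], [0.608, 0.192, 0.039], [0.61, 0.192, 0.039], [0.605, 0.2, 0.04], [0.608, 0.198, 0.04], [0.607, 0.195, 0.04], [0.606, 0.189, 0.04], [0.607, 0.201, 0.04], [0.62, 0.185, 0.042], [0.62, 0.183, 0.043], [0.618, 0.19, 0.046]]
[[0.661, 0.181, 0.04], [0.655, 0.208, 0.042], [0.657, 0.217, 0.043], [0.653, 0.206, 0.045], [0.665, 0.206, 0.061], [0.663, 0.197, 0.064], [0.666, 0.209, 0.064], [0.664, 0.195, 0.065], [0.664, 0.201, 0.065], [0.663, 0.203, 0.065], [0.668, 0.208, 0.066], [0.664, 0.207, 0.067], [0.664, 0.199, 0.067], [0.665, 0.209, 0.068]]
```

Request:
move_arm(deltas=[0, 0, 0, 0, 0, 0.7, -0.2, 0, 0, 0, 0, 0, 1.3, -0.2, 0, 0, 0, 0, 0, 1.3, 0.6, 0, 0, 0, 0, 0, 1.3, 0.8, 0, 0, 0, 0, 0, 1.3, 0.8, 0, 0, 0, 0, 0, 1.3, 0.8, 0, 0, 0, 0, 0, 1.3, 0.8, 0, 0, 0, 0, 0, 1.3, 0.8])

```text
time: 6.6
tool_pos: [0.638, 0.2, 0.0219]
ee_rot: [3.141, -0.0, 1.576]
wrist_force: [0.6, 0.4, 0.3]
width: 0.0209
finger_force: 30.0
```

Request:
move_arm(deltas=[0, 0, 0, 0, 0, -0.5, 0.8, 0, 0, 0, 0, 0, -2, 0.8, 0, 0, 0, 0, 0, -4, 0.8, 0, 0, 0, 0, 0, -6, 0.8, 0, 0, 0, 0, 0, -8, 0.8, 0, 0, 0, 0, 0, -9, 0.8, 0, 0, 0, 0.2, -1, -9, 0.8, 0, 0, 0, 0.6, -3, -9, 0.8])

```text
time: 7.4
tool_pos: [0.6073, 0.2054, 0.1109]
ee_rot: [-3.141, 0.0, 1.575]
wrist_force: [0.4, 0.3, -0.8]
width: 0.0208
finger_force: 30.0
```

Request:
move_arm(deltas=[0, 0, 0, 0.7, -3, 0, 0.8, 0, 0, 0, 1.5, -7, 0, 0.8, 0, 0, 0, 2.4, -11, 0, 0.8, 0, 0, 0, 3.3, -15, 0, 0.8, 0, 0, 0, 4.2, -19, 0, 0.8, 0, 0, 0, 5, -22.5, 0, 0.8, 0, 0, 0, 5.6, -25, 0, 0.8, 0, 0, 0, 5.7, -25.4, 0, 0.8])

```text
time: 8.2
tool_pos: [0.3496, 0.2615, 0.1104]
ee_rot: [-3.139, 0.0, 1.579]
wrist_force: [-0.0, -0.2, -0.9]
width: 0.0211
finger_force: 30.0
```

Request:
move_arm(deltas=[0, 0, 0, 0, 0, 1, 0.8, 0, 0, 0, 0, 0, 3, 0.8, 0, 0, 0, 0, 0, 4.8, 0.8, 0, 0, 0, 0, 0, 5, 0.8, 0, 0, 0, 0, 0, 5, 0.8])

```text
time: 8.7
tool_pos: [0.3534, 0.2608, 0.0603]
ee_rot: [-3.14, 0.001, 1.575]
wrist_force: [0.0, 0.7, -1.1]
width: 0.0213
finger_force: 30.0
```

```bash
cat >> h.py <<'E'
def pair(P,fn,r=32):
    "two 400px crops, top|side, centred on the projection of P"
    t=[]
    for n in('top','side'):
        s=snap(n,n+fn); c=np.clip(np.round(w2pix(s,P)[0]).astype(int),r,[512-r,384-r])
        t.append(cv2.resize(s['image'][c[1]-r:c[1]+r,c[0]-r:c[0]+r,::-1],(400,400),interpolation=cv2.INTER_CUBIC)); print(n,'corner',c-r,'scale',200/r)
    cv2.imwrite(f'pics/{fn}.png',np.hstack(t)); print(robot.get_obs()['tool_pos'].round(4))
E
python3 -c "
from h import *
pair((.354,.261,.06),'p1')"
```

```text
top corner [127 203] scale 6.25
side corner [272 254] scale 6.25
[0.3542 0.2615 0.062 ]
```

View pics/p1.png

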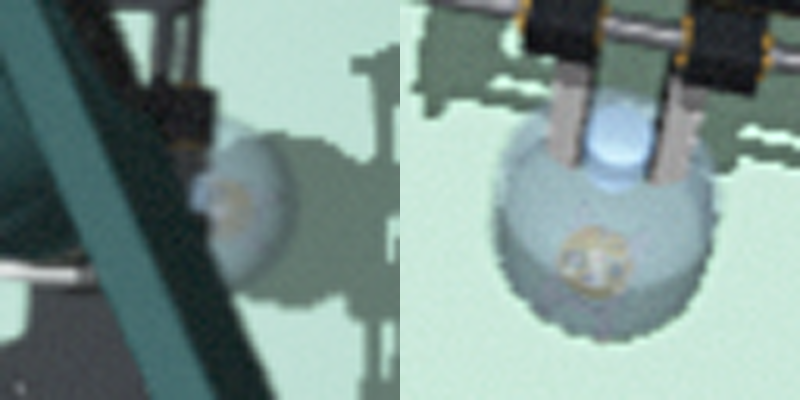

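```bash
python3 -c "
from h import *
s=pickle.load(open('sidep1.pkl','rb'))
for P in((.354,.261,.107),(.354,.261,.04),(.354,.261,.02)):print((w2pix(s,P)[0]-[272,254]+.5)*6.25)
t=np.linspace(0,6.28,200);C=w2pix(s,np.c_[.354+.0375*np.cos(t),.261+.0375*np.sin(t),0*t+.04]);print((C.min(0)-[272,254])*6.25,(C.max(0)-[272,254])*6.25)
"
```

```text
[219.14836209 128.86756268]
[199.10308817 229.56198015]
[193.59134453 257.19828475]
[ 84.3831684 127.3036019] [307.94542681 331.83948176]
```

Request:
move_arm(deltas=[0, 0, 0, 0, 0, 1, 0.8, 0, 0, 0, 0, 0, 2.2, 0.8, 0, 0, 0, 0, 0, 3.2, 0.8, 0, 0, 0, 0, 0, 3.7, 0.8, 0, 0, 0, 0, 0, 3.9, 0.8, 0, 0, 0, 0, 0, 3.9, 0.8])

```text
time: 9.4
tool_pos: [0.3532, 0.2615, 0.0223]
ee_rot: [-3.141, 0.0, 1.576]
wrist_force: [0.0, 0.5, -1.8]
width: 0.0212
finger_force: 30.0
```

Request:
move_arm(deltas=[0, 0, 0, 0, 0, 0.1, 0.8, 0, 0, 0, 0, 0, 0.1, 0.8, 0, 0, 0, 0, 0, 0.1, 0.8])

```text
time: 9.7
tool_pos: [0.3537, 0.2617, 0.0219]
ee_rot: [3.141, -0.001, 1.576]
wrist_force: [0.5, -0.1, -0.6]
width: 0.0209
finger_force: 30.0
```

Request:
move_arm(deltas=[0, 0, 0, 0, 0, 0.1, 0.8, 0, 0, 0, 0, 0, 0.1, 0.8, 0, 0, 0, 0, 0, 0.1, 0.8])

```text
time: 10.0
tool_pos: [0.3541, 0.2618, 0.0215]
ee_rot: [3.14, -0.001, 1.576]
wrist_force: [0.1, 0.2, 5.4]
width: 0.0211
finger_force: 30.0
```

Request:
move_arm(deltas=[0, 0, 0, 0, 0, 0, -0.2, 0, 0, 0, 0, 0, 0, -0.2, 0, 0, 0, 0, 0, 0, -0.2, 0, 0, 0, 0, 0, 0, -0.2, 0, 0, 0, 0, 0, -1, -0.2, 0, 0, 0, 0, 0, -3, -0.2, 0, 0, 0, 0, 0, -6, -0.2, 0, 0, 0, -1, 1, -9, -0.2])

```text
time: 10.8
tool_pos: [0.3624, 0.252, 0.1118]
ee_rot: [-3.141, -0.0, 1.578]
wrist_force: [1.3, -0.3, 0.6]
width: 0.056
finger_force: 0.0
```

Request:
move_arm(deltas=[0, 0, 0, -2, 2.3, 0, -0.2, 0, 0, 0, -5.2, 6, 0, -0.2, 0, 0, 0, -8.4, 9.7, 0, -0.2, 0, 0, 0, -11.6, 13.4, 0, -0.2, 0, 0, 0, -14.8, 17.1, 0, -0.2, 0, 0, 0, -18, 20.8, 0, -0.2, 0, 0, 0, -21.2, 24.5, 0, -0.2, 0, 0, 0, -24.2, 28, 0, -0.2])

```text
time: 11.6
tool_pos: [0.6461, 0.0092, 0.1111]
ee_rot: [3.141, -0.0, 1.575]
wrist_force: [-0.0, 1.6, -0.3]
width: 0.0563
finger_force: 0.0
```

Request:
move_arm(deltas=[0, 0, 0, -2, 2.3, 0, -0.2, 0, 0, 0, -2.6, 3, 1, -0.2, 0, 0, 0, -2.6, 3, 3, -0.2, 0, 0, 0, -2.6, 3, 4, -0.2, 0, 0, 0, -2.6, 3, 4, -0.2, 0, 0, 0, -2.6, 3, 4, -0.2])

```text
time: 12.2
tool_pos: [0.6742, -0.014, 0.0707]
ee_rot: [-3.141, -0.0, 1.577]
wrist_force: [-0.5, -0.8, 0.9]
width: 0.0563
finger_force: 0.0
```

```bash
python3 -c "
from h import *
pair((.674,-.014,.08),'p2')
s=pickle.load(open('sidep2.pkl','rb'));im=s['image'];cv2.imwrite('pics/p2c.png',cv2.resize(im[200:340,230:420,::-1],(760,560)))
p=robot.get_obs()['tool_pos']
for q in (.674,-.014,.072),p+[.034,0,.0285],p-[.034,0,-.0285]: print(w2pix(s,q)[0])"
```

```text
top corner [236  85] scale 6.25
side corner [167 132] scale 6.25
[ 0.6751 -0.0143  0.072 ]
[199.13210078 165.95429994]
[185.15402151 155.86974937]
[210.14571909 159.95108709]
```

View pics/p2.png

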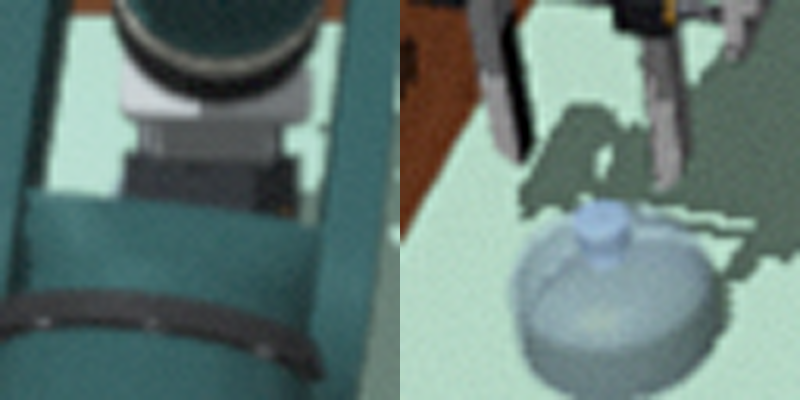

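Request:
move_arm(deltas=[0, 0, 0, 0, 0, 1.5, -0.2, 0, 0, 0, 0, 0, 3.2, -0.2, 0, 0, 0, 0, 0, 4.3, -0.2, 0, 0, 0, 0, 0, 4.6, -0.2, 0, 0, 0, 0, 0, 4.6, 0.8, 0, 0, 0, 0, 0, 4.6, 0.8, 0, 0, 0, 0, 0, 4.6, 0.8, 0, 0, 0, 0, 0, 4.6, 0.8])

```text
time: 13.1
tool_pos: [0.6753, -0.015, 0.0255]
ee_rot: [3.14, 0.0, 1.576]
wrist_force: [-0.7, 1.3, -0.0]
width: 0.0279
finger_force: 0.0
```

Request:
move_arm(deltas=[0, 0, 0, 0, 0, 0, 0.8, 0, 0, 0, 0, 0, 0, 0.8])

```text
time: 13.3
tool_pos: [0.6753, -0.015, 0.0253]
ee_rot: [3.14, 0.0, 1.576]
wrist_force: [0.5, 0.2, 1.0]
width: 0.0233
finger_force: 30.0
```

Request:
move_arm(deltas=[0, 0, 0, 0, 0, -0.5, 0.8, 0, 0, 0, 0, 0, -2, 0.8, 0, 0, 0, 0, 0, -4, 0.8, 0, 0, 0, 0, 0, -6, 0.8, 0, 0, 0, 0, 0, -7.5, 0.8, 0, 0, 0, 0, 0, -8, 0.8, 0, 0, 0, 1, -1.4, -8, 0.8, 0, 0, 0, 3, -4.2, -8, 0.8])

```text
time: 14.1
tool_pos: [0.633, 0.0138, 0.1037]
ee_rot: [-3.142, 0.0, 1.574]
wrist_force: [0.3, 0.0, -1.0]
width: 0.0229
finger_force: 30.0
```

Request:
move_arm(deltas=[0, 0, 0, 2.3, -3.3, 0, 0.8, 0, 0, 0, 4.6, -6.5, 0, 0.8, 0, 0, 0, 6.9, -9.8, 0, 0.8, 0, 0, 0, 9.2, -13.1, 0, 0.8, 0, 0, 0, 10.7, -15.2, 0, 0.8, 0, 0, 0, 11, -15.6, 1, 0.8, 0, 0, 0, 11, -15.6, 3, 0.8, 0, 0, 0, 11, -15.6, 4, 0.8])

```text
time: 14.9
tool_pos: [0.475, 0.1236, 0.0623]
ee_rot: [-3.139, 0.001, 1.576]
wrist_force: [-0.2, 0.3, -2.0]
width: 0.0229
finger_force: 30.0
```

```bash
python3 -c "
from h import *
pair((.477,.124,.08),'p3')
p=robot.get_obs()['tool_pos'];s=pickle.load(open('sidep3.pkl','rb'))
z=p[2]-.0253
for P in((p[0],p[1],z+.072),(.477,.124,.019)):print((w2pix(s,P)[0]-np.round(w2pix(s,(.477,.124,.08))[0])+32.5)*6.25)"
```

```text
top corner [181 156] scale 6.25
side corner [229 186] scale 6.25
[0.4746 0.1233 0.0618]
[208.62341222 152.87345577]
[199.29036182 299.01741706]
```

View pics/p3.png

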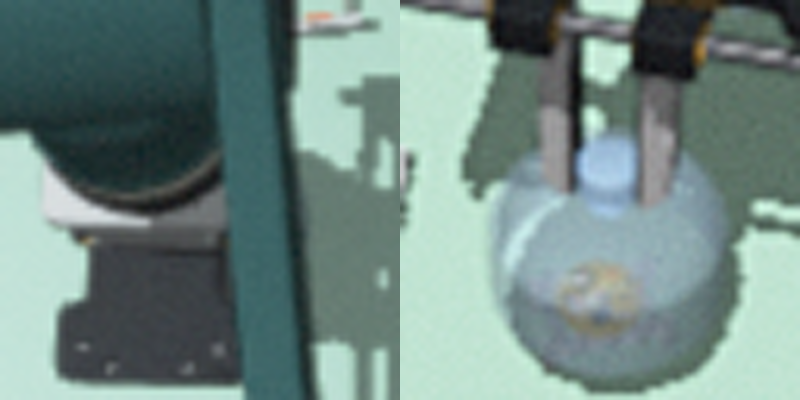

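Request:
move_arm(deltas=[0, 0, 0, 0.1, 0.2, 0.5, 0.8, 0, 0, 0, 0.1, 0.2, 1.8, 0.8, 0, 0, 0, 0.1, 0.2, 2.8, 0.8, 0, 0, 0, 0.1, 0.2, 3.4, 0.8, 0, 0, 0, 0.1, 0.2, 3.6, 0.8, 0, 0, 0, 0.1, 0.2, 3.7, 0.8, 0, 0, 0, 0.1, 0.2, 3.7, 0.8])

```text
time: 15.7
tool_pos: [0.4782, 0.1252, 0.0277]
ee_rot: [3.141, -0.0, 1.576]
wrist_force: [0.1, 0.1, -0.7]
width: 0.0231
finger_force: 30.0
```

Request:
move_arm(deltas=[0, 0, 0, 0, 0, 0.1, 0.8, 0, 0, 0, 0, 0, 0.2, 0.8, 0, 0, 0, 0, 0, 0.3, 0.8, 0, 0, 0, 0, 0, 0.3, 0.8])

```text
time: 16.1
tool_pos: [0.4782, 0.1252, 0.0252]
ee_rot: [3.141, -0.0, 1.576]
wrist_force: [-1.3, -0.4, 2.8]
width: 0.0233
finger_force: 30.0
```

Request:
move_arm(deltas=[0, 0, 0, 0, 0, 0, -0.2, 0, 0, 0, 0, 0, 0, -0.2, 0, 0, 0, 0, 0, 0, -0.2, 0, 0, 0, 0, 0, 0, -0.2, 0, 0, 0, 0, 0, -1, -0.2, 0, 0, 0, 0, 0, -3, -0.2, 0, 0, 0, 0, 0, -5, -0.2, 0, 0, 0, -3, 0, -7, -0.2])

```text
time: 16.9
tool_pos: [0.4783, 0.097, 0.096]
ee_rot: [3.141, -0.002, 1.58]
wrist_force: [1.1, -0.4, -0.9]
width: 0.0561
finger_force: 0.0
```

Request:
move_arm(deltas=[0, 0, 0, -4, 0, 0, -0.2, 0, 0, 0, -8, -0.4, 0, -0.2, 0, 0, 0, -12, -0.8, 0, -0.2, 0, 0, 0, -16, -1.2, 0, -0.2, 0, 0, 0, -19, -1.4, 0, -0.2, 0, 0, 0, -19.9, -1.5, 1, -0.2, 0, 0, 0, -19.9, -1.5, 2, -0.2, 0, 0, 0, -19.9, -1.5, 2, -0.2])

```text
time: 17.7
tool_pos: [0.4627, -0.1025, 0.0723]
ee_rot: [-3.138, -0.002, 1.576]
wrist_force: [0.6, 0.1, -0.7]
width: 0.056
finger_force: 0.0
```

```bash
python3 -c "
from h import *
P=(.463,-.106,.09)
pair(P,'p4')
p=robot.get_obs()['tool_pos'];s=pickle.load(open('sidep4.pkl','rb'))
for q in(P[0],P[1],.077),p+[.034,0,.0285],p-[.034,0,-.0285]:print((w2pix(s,q)[0]-np.round(w2pix(s,P)[0])+32.5)*6.25)"
```

```text
top corner [270 163] scale 6.25
side corner [252 118] scale 6.25
[ 0.4637 -0.1025  0.0737]
[204.53746845 227.42513588]
[126.08800608 176.39255507]
[283.993868  200.8324507]
```

View pics/p4.png

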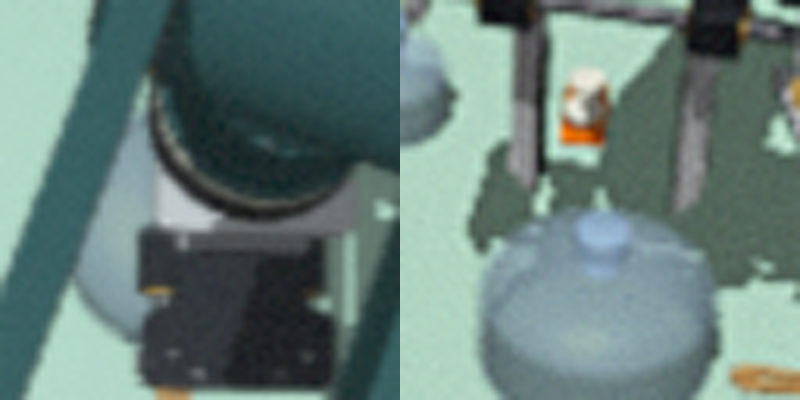

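Request:
move_arm(deltas=[0, 0, 0, -0.3, 0, 1.5, -0.2, 0, 0, 0, -0.3, 0, 3, -0.2, 0, 0, 0, -0.3, 0, 4, -0.2, 0, 0, 0, -0.3, 0, 4.2, -0.2, 0, 0, 0, -0.3, 0, 4.2, 0.8, 0, 0, 0, -0.3, 0, 4.2, 0.8, 0, 0, 0, -0.3, 0, 4.2, 0.8, 0, 0, 0, -0.3, 0, 4.2, 0.8])

```text
time: 18.6
tool_pos: [0.4646, -0.1071, 0.0331]
ee_rot: [3.14, 0.0, 1.576]
wrist_force: [-0.4, 0.1, 0.8]
width: 0.0274
finger_force: 0.0
```

Request:
move_arm(deltas=[0, 0, 0, 0, 0, 0, 0.8, 0, 0, 0, 0, 0, 0, 0.8, 0, 0, 0, 0, 0, 0, 0.8])

```text
time: 18.9
tool_pos: [0.4642, -0.1071, 0.033]
ee_rot: [3.141, 0.0, 1.576]
wrist_force: [-1.7, -0.0, 4.0]
width: 0.0226
finger_force: 30.0
```

Request:
move_arm(deltas=[0, 0, 0, 0, 0, -0.5, 0.8, 0, 0, 0, 0, 0, -1.5, 0.8, 0, 0, 0, 0, 0, -3, 0.8, 0, 0, 0, 0, 0, -4.5, 0.8, 0, 0, 0, 0, 0, -6, 0.8, 0, 0, 0, 0, 0, -7, 0.8, 0, 0, 0, -1, -0.5, -7, 0.8, 0, 0, 0, -3, -1.5, -7, 0.8])

```text
time: 19.7
tool_pos: [0.4492, -0.1369, 0.1023]
ee_rot: [3.141, -0.0, 1.578]
wrist_force: [0.6, -0.5, -2.4]
width: 0.0229
finger_force: 30.0
```

Request:
move_arm(deltas=[0, 0, 0, -3, -1.5, 0, 0.8, 0, 0, 0, -6, -3, 0, 0.8, 0, 0, 0, -9, -4.5, 0, 0.8, 0, 0, 0, -12, -6, 0, 0.8, 0, 0, 0, -14, -7, 0, 0.8, 0, 0, 0, -14.8, -7.3, 0.5, 0.8, 0, 0, 0, -14.8, -7.3, 2, 0.8, 0, 0, 0, -14.8, -7.3, 2.5, 0.8])

```text
time: 20.5
tool_pos: [0.3757, -0.2843, 0.075]
ee_rot: [-3.139, -0.003, 1.575]
wrist_force: [-0.8, 0.6, -2.2]
width: 0.0232
finger_force: 30.0
```

```bash
python3 -c "
from h import *
P=(.3765,-.285,.08)
pair(P,'p5')
p=robot.get_obs()['tool_pos'];s=pickle.load(open('sidep5.pkl','rb'))
for q in(p[0],p[1],p[2]-.033+.078),(.3765,-.285,.023):print((w2pix(s,q)[0]-np.round(w2pix(s,P)[0])+32.5)*6.25)"
```

```text
top corner [339 199] scale 6.25
side corner [291  86] scale 6.25
[ 0.3762 -0.2841  0.0757]
[217.52828102 134.38097764]
[190.71210371 297.02497934]
```

View pics/p5.png

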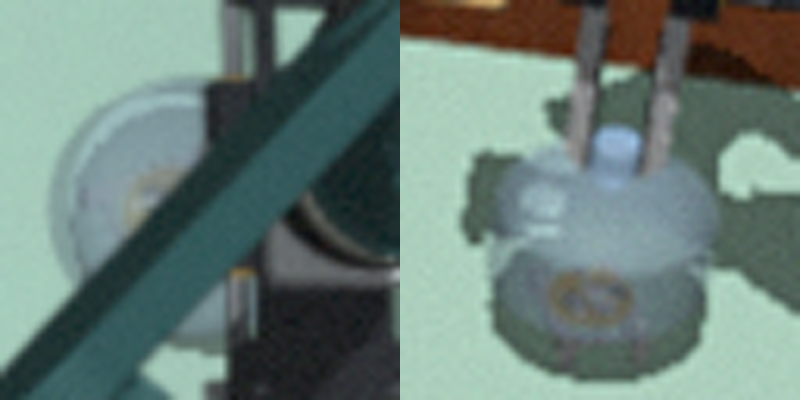

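Request:
move_arm(deltas=[0, 0, 0, 0, 0, 0.7, 0.8, 0, 0, 0, 0, 0, 2, 0.8, 0, 0, 0, 0, 0, 3.2, 0.8, 0, 0, 0, 0, 0, 3.8, 0.8, 0, 0, 0, 0, 0, 4.1, 0.8, 0, 0, 0, 0, 0, 4.2, 0.8, 0, 0, 0, 0, 0, 4.2, 0.8])

```text
time: 21.3
tool_pos: [0.3772, -0.2855, 0.0356]
ee_rot: [3.141, 0.0, 1.576]
wrist_force: [-0.9, -1.2, -2.5]
width: 0.0232
finger_force: 30.0
```

Request:
move_arm(deltas=[0, 0, 0, 0, 0, 0.1, 0.8, 0, 0, 0, 0, 0, 0.2, 0.8, 0, 0, 0, 0, 0, 0.3, 0.8, 0, 0, 0, 0, 0, 0.3, 0.8])

```text
time: 21.7
tool_pos: [0.3775, -0.2857, 0.033]
ee_rot: [3.141, 0.001, 1.576]
wrist_force: [0.6, 0.3, 0.4]
width: 0.0231
finger_force: 30.0
```

Request:
move_arm(deltas=[0, 0, 0, 0, 0, 0.1, 0.8, 0, 0, 0, 0, 0, 0.1, -0.2, 0, 0, 0, 0, 0, 0.1, -0.2, 0, 0, 0, 0, 0, 0.1, -0.2, 0, 0, 0, 0, 0, 0.1, -0.2, 0, 0, 0, 0, 0, -1, -0.2, 0, 0, 0, 0, 0, -3, -0.2, 0, 0, 0, 0, 0, -6, -0.2])

```text
time: 22.5
tool_pos: [0.376, -0.2845, 0.092]
ee_rot: [-3.139, -0.003, 1.576]
wrist_force: [0.1, 0.3, -0.2]
width: 0.056
finger_force: 0.0
```

Request:
move_arm(deltas=[0, 0, 0, 0.5, 3, 0, -0.2, 0, 0, 0, 1, 7, 0, -0.2, 0, 0, 0, 1.7, 11, 0, -0.2, 0, 0, 0, 2.5, 15, 0, -0.2, 0, 0, 0, 3.2, 19, 0, -0.2, 0, 0, 0, 3.7, 21.7, 0.5, -0.2, 0, 0, 0, 3.7, 21.7, 2, -0.2, 0, 0, 0, 3.7, 21.7, 2.5, -0.2])

```text
time: 23.3
tool_pos: [0.5929, -0.2467, 0.0653]
ee_rot: [-3.138, -0.001, 1.577]
wrist_force: [-0.7, -0.5, -0.5]
width: 0.0566
finger_force: 0.0
```

```bash
python3 -c "
from h import *
P=(.5945,-.247,.08)
pair(P,'p6')
p=robot.get_obs()['tool_pos'];s=pickle.load(open('sidep6.pkl','rb'))
for q in(P[0],P[1],.061),p+[.034,0,.0285],p-[.034,0,-.0285]:print((w2pix(s,q)[0]-np.round(w2pix(s,P)[0])+32.5)*6.25)"
```

```text
top corner [323 116] scale 6.25
side corner [217  83] scale 6.25
[ 0.5919 -0.2471  0.0658]
[205.97642791 237.46049948]
[141.37676932 172.06077237]
[280.41192803 191.70675092]
```

View pics/p6.png

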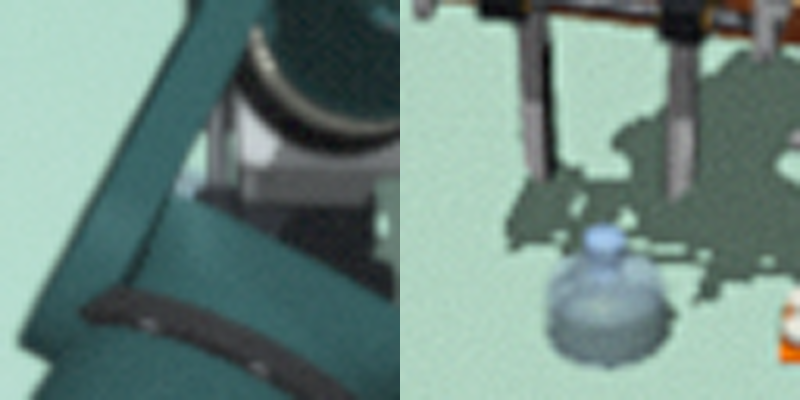

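Request:
move_arm(deltas=[0, 0, 0, 0, 0.2, 1.5, -0.2, 0, 0, 0, 0, 0.2, 3.4, -0.2, 0, 0, 0, 0, 0.2, 4.6, -0.2, 0, 0, 0, 0, 0.2, 5.1, -0.2, 0, 0, 0, 0, 0.2, 5.1, 0.8, 0, 0, 0, 0, 0.2, 5.1, 0.8, 0, 0, 0, 0, 0.2, 5.1, 0.8, 0, 0, 0, 0, 0.2, 5.1, 0.8])

```text
time: 24.2
tool_pos: [0.5965, -0.2476, 0.0175]
ee_rot: [3.14, 0.001, 1.576]
wrist_force: [0.3, 0.8, 0.1]
width: 0.0278
finger_force: 0.0
```

Request:
move_arm(deltas=[0, 0, 0, 0, 0, 0, 0.8, 0, 0, 0, 0, 0, 0, 0.8, 0, 0, 0, 0, 0, 0, 0.8])

```text
time: 24.5
tool_pos: [0.5961, -0.2475, 0.017]
ee_rot: [3.141, 0.0, 1.576]
wrist_force: [-0.7, -0.2, 2.5]
width: 0.0187
finger_force: 30.0
```

Request:
move_arm(deltas=[0, 0, 0, 0, 0, -0.5, 0.8, 0, 0, 0, 0, 0, -2, 0.8, 0, 0, 0, 0, 0, -3.5, 0.8, 0, 0, 0, 0, 0, -5, 0.8, 0, 0, 0, 0, 0, -6.5, 0.8, 0, 0, 0, 0, 0, -7, 0.8, 0, 0, 0, -1, -0.5, -7, 0.8, 0, 0, 0, -3, -1.5, -7, 0.8])

```text
time: 25.3
tool_pos: [0.581, -0.2768, 0.0862]
ee_rot: [-3.141, -0.001, 1.578]
wrist_force: [0.3, -0.5, -1.2]
width: 0.0188
finger_force: 30.0
```

Request:
move_arm(deltas=[0, 0, 0, -3, -1.4, 0, 0.8, 0, 0, 0, -6, -2.7, 0, 0.8, 0, 0, 0, -9, -4.1, 0, 0.8, 0, 0, 0, -12, -5.5, 0, 0.8, 0, 0, 0, -14, -6.3, 0, 0.8, 0, 0, 0, -14.6, -6.6, 0.5, 0.8, 0, 0, 0, -14.6, -6.6, 2, 0.8, 0, 0, 0, -14.6, -6.6, 3, 0.8])

```text
time: 26.1
tool_pos: [0.5152, -0.4222, 0.0538]
ee_rot: [-3.14, -0.003, 1.576]
wrist_force: [-0.3, -0.3, -1.3]
width: 0.0187
finger_force: 30.0
```

```bash
python3 -c "
from h import *
P=(.516,-.424,.06)
pair(P,'p7',24)
p=robot.get_obs()['tool_pos']
for n in('top','side'):
  s=pickle.load(open(n+'p7.pkl','rb'))
  for q in(p[0],p[1],p[2]-.017+.062),(.516,-.424,.018):print(n,(w2pix(s,q)[0]-np.round(w2pix(s,P)[0])+24.5)*200/24)"
```

```text
top corner [395 156] scale 8.333333333333334
side corner [261  68] scale 8.333333333333334
[ 0.5147 -0.4209  0.0525]
top [239.31676837 189.64590413]
top [160.18843128 231.91349231]
side [212.52820534 127.54764595]
side [199.29175522 293.4730211 ]
```

View pics/p7.png

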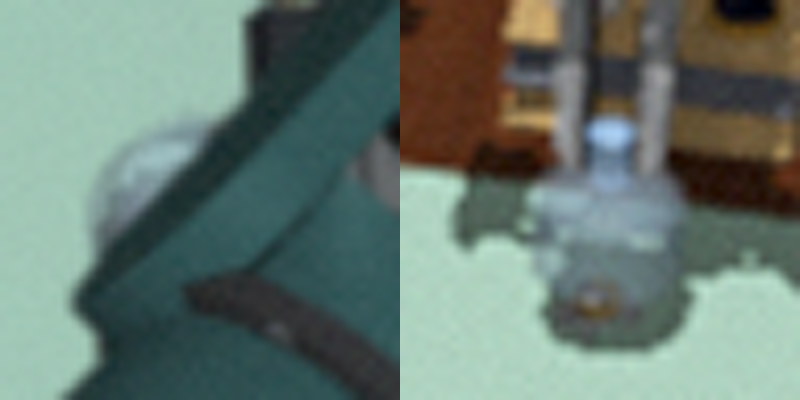

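Request:
move_arm(deltas=[0, 0, 0, 0, 0, 0.6, 0.8, 0, 0, 0, 0, 0, 1.8, 0.8, 0, 0, 0, 0, 0, 2.7, 0.8, 0, 0, 0, 0, 0, 3.2, 0.8, 0, 0, 0, 0, 0, 3.5, 0.8, 0, 0, 0, 0, 0, 3.6, 0.8, 0, 0, 0, 0, 0, 3.6, 0.8])

```text
time: 26.9
tool_pos: [0.5158, -0.4238, 0.0206]
ee_rot: [3.141, 0.0, 1.576]
wrist_force: [0.6, 0.3, 0.3]
width: 0.0189
finger_force: 30.0
```

Still about 3 mm to go; nudging +2 mm in y as well.

Request:
move_arm(deltas=[0, 0, 0, 0.2, 0, 0.1, 0.8, 0, 0, 0, 0.2, 0, 0.2, 0.8, 0, 0, 0, 0.2, 0, 0.3, 0.8, 0, 0, 0, 0.2, 0, 0.3, 0.8, 0, 0, 0, 0.2, 0, 0.3, 0.8])

```text
time: 27.4
tool_pos: [0.5157, -0.4217, 0.0174]
ee_rot: [3.142, -0.0, 1.576]
wrist_force: [0.3, 0.4, -1.3]
width: 0.0191
finger_force: 30.0
```

Request:
move_arm(deltas=[0, 0, 0, 0, 0, 0.1, 0.8, 0, 0, 0, 0, 0, 0.1, 0.8, 0, 0, 0, 0, 0, 0.1, 0.8])

```text
time: 27.7
tool_pos: [0.5158, -0.422, 0.0171]
ee_rot: [3.141, 0.001, 1.576]
wrist_force: [-2.0, 0.7, 2.2]
width: 0.019
finger_force: 30.0
```

Contact; release, lift away and look.

Request:
move_arm(deltas=[0, 0, 0, 0, 0, 0, -0.2, 0, 0, 0, 0, 0, 0, -0.2, 0, 0, 0, 0, 0, 0, -0.2, 0, 0, 0, 0, 0, 0, -0.2, 0, 0, 0, 0, 0, -1, -0.2, 0, 0, 0, 0, 0, -3, -0.2, 0, 0, 0, 0, 0, -6, -0.2, 0, 0, 0, 0, 0, -10, -0.2])

```text
time: 28.5
tool_pos: [0.5147, -0.4208, 0.1158]
ee_rot: [-3.139, -0.003, 1.576]
wrist_force: [0.7, -0.8, 0.3]
width: 0.0565
finger_force: 0.0
```

Request:
move_arm(deltas=[0, 0, 0, -2, -4, -2, -0.2, 0, 0, 0, -2, -8, -4, -0.2, 0, 0, 0, -2, -12, -5, -0.2, 0, 0, 0, -2, -16, -5, -0.2, 0, 0, 0, -2, -20, -5, -0.2, 0, 0, 0, -2, -24, -5, -0.2, 0, 0, 0, -2, -28, -5, -0.2, 0, 0, 0, -2, -32, -5, -0.2])

```text
time: 29.3
tool_pos: [0.1944, -0.4432, 0.1675]
ee_rot: [3.141, 0.002, 1.576]
wrist_force: [-0.1, -0.8, -0.5]
width: 0.0564
finger_force: 0.0
```

```bash
python3 -c "
from h import *
t=[]
for n in('top','side'):
  s=snap(n,n+'end')
  for P in((.3765,-.285,.04),(.477,.124,.04),(.354,.261,.04),(.516,-.422,.04)):
    r=28;c=np.clip(np.round(w2pix(s,P)[0]).astype(int),r,[512-r,384-r]);t.append(cv2.resize(s['image'][c[1]-r:c[1]+r,c[0]-r:c[0]+r,::-1],(200,200),interpolation=cv2.INTER_CUBIC))
cv2.imwrite('pics/end.png',np.vstack([np.hstack(t[:4]),np.hstack(t[4:])]))
a=pickle.load(open('top0.pkl','rb'))['image'].astype(int);b=pickle.load(open('topend.pkl','rb'))['image'].astype(int)
print('dish diff',np.abs(a-b)[155:210,80:130].mean())
s=pickle.load(open('topend.pkl','rb'))
for k,P,R,h in(('a',(.3765,-.285),.054,.026),('b',(.477,.124),.045,.024),('c',(.354,.261),.0375,.022),('d',(.516,-.422),.031,.02)):
  c=np.round(w2pix(s,(*P,.04))[0]);print(k,(w2pix(s,(*P,.062+R*0))[0]-c+28.5)*200/56)
"
```

```text
dish diff 1.627030303030303
a [110.10908307 100.46079331]
b [99.22263424 95.38684724]
c [ 96.82014563 100.1315591 ]
d [111.51191864  95.82438618]
```

View pics/end.png

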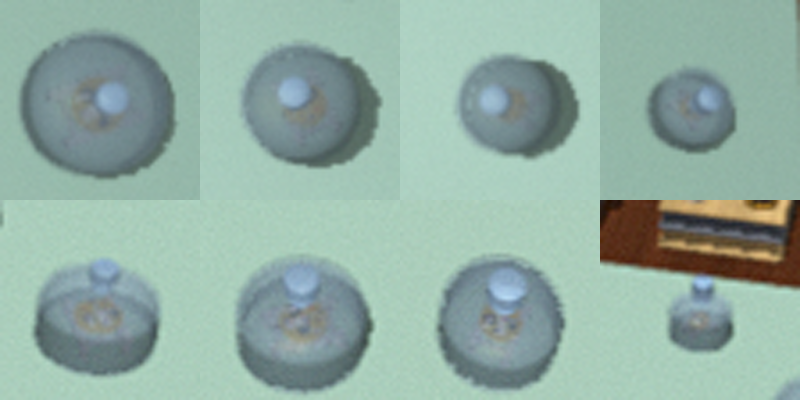

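All four covers stand flat and centred over their movements, and the dish is unchanged.

```bash
python3 -c "
from bench import robot
print(robot.close_job())"
```

```text
the job is handed in; nothing more can be done
None
```

The job is handed in at about 29 s: in the last pictures all four covers stand flat over their own movements and the parts dish looks unmoved, but the hand-in returned no verdict.

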